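# Change over the condiment holder

## Task

Move the sauce bottle, the salt shaker, the spice jar and the clip-top jar from the old condiment holder, where they stand in a row, into the empty clean one, each into a cup of its own. Keep them in the same order from left to right, because the cooks reach for them without looking. Each must stand upright, right down on the floor of its cup.

Things in the scene. Friction and masses are not known exactly. Their poses are not given: they have to be found in the camera images.
- sauce_bottle: tall sauce bottle, narrow neck, yellow-brown cap: 203 mm tall, 59 mm diameter, 0.3 kg. Loose, upright in a cup of the old holder, foot 16 mm above the worktop, within 3 mm of the cup's centre. Origin: centre of its underside, z up. Any yaw. Hold it by the cap, 180 mm above its foot, about 35 mm wide; it widens to 59 mm at mid height
- salt_shaker: salt shaker with grey domed top: 90 mm tall, 44 mm diameter at 30 mm height, tapering to a top 34 mm wide from 66 to 78 mm, domed above, 0.1 kg. Loose, upright in a cup of the old holder, foot 16 mm above the worktop, within 3 mm of the cup's centre. Origin: centre of its underside, z up. Any yaw. Hold it by the straight top, about 70 mm above its foot
- spice_jar: small clear spice jar with yellow cap: 96 mm tall, body squarish with rounded corners, 42 mm (49 mm over corners), 0.11 kg. Loose, upright in a cup of the old holder, foot 16 mm above the worktop, within 3 mm of the cup's centre. Origin: centre of its underside, z up. Any yaw. Hold it by the round cap, 41 mm wide, 76 to 96 mm above its foot
- clip_jar: clip-top glass jar with wire lever: 108 mm tall, body 68 mm diameter up to 95 mm, lid 58 mm across from 96 mm up (stays shut), 0.52 kg. Loose, upright in a cup of the old holder, foot 16 mm above the worktop, within 3 mm of the cup's centre. Origin: centre of its underside, z up. Its axis lies 2 mm to +x of the origin. Yaw within 0.4 rad of the holder's. Hold it by the upper body
- old_holder: Fixed stainless condiment holder, full at the start: tray 104 mm (x) by 382 mm (y), wire rail 36 mm high, end loops 49 mm high and 204 mm from the centre. Origin: centre of its underside, on the worktop. +y along the row to the robot's left, +x away, turned up to 0.3 rad. Four round cups at x 0, y +138, +46, -46, -138 mm, separate bodies listed here
- clean_holder: Fixed stainless condiment holder, empty at the start: tray 104 mm (x) by 382 mm (y), wire rail 36 mm high, end loops 49 mm high and 204 mm from the centre. Origin: centre of its underside, on the worktop. +y along the row to the robot's left, +x away, turned up to 0.3 rad. Four round cups at x 0, y +138, +46, -46, -138 mm, part of it: bore 84 mm, floor 16 mm and rim 43 mm above the worktop
- sauce_bottle_cup: round grey drip cup of the old holder in which the sauce bottle stands at the start: outer diameter 89, bore 84, height 31, floor 4 mm thick. Fixed, stays in the old holder. Origin: centre of its underside, 12 mm above the worktop; axes as the old holder's
- salt_shaker_cup: round grey drip cup of the old holder in which the salt shaker stands at the start: outer diameter 89, bore 84, height 31, floor 4 mm thick. Fixed, stays in the old holder. Origin: centre of its underside, 12 mm above the worktop; axes as the old holder's
- spice_jar_cup: round grey drip cup of the old holder in which the spice jar stands at the start: outer diameter 89, bore 84, height 31, floor 4 mm thick. Fixed, stays in the old holder. Origin: centre of its underside, 12 mm above the worktop; axes as the old holder's
- clip_jar_cup: round grey drip cup of the old holder in which the clip-top jar stands at the start: outer diameter 89, bore 84, height 31, floor 4 mm thick. Fixed, stays in the old holder. Origin: centre of its underside, 12 mm above the worktop; axes as the old holder's
Not all that is in view belongs to the job. Of the things like the sauce_bottle, leave any that is orange; of the rest the larger one is meant.

How it is judged:
At the end, for the whole second after the job is handed in: Each condiment stands in the clean holder's cup with the same place from the left as it had in the old holder: within 23 mm of the cup's centre along the holder's x and y, foot within 5 mm of the cup floor's height, tilted under 0.12 rad, at rest (under 0.02 m/s, 0.2 rad/s) (((y of sauce_bottle_cup in the frame of old_holder between 0.108 and 0.168 m and y of sauce_bottle in the frame of clean_holder between 0.115 and 0.161 m) or (y of sauce_bottle_cup in the frame of old_holder between 0.016 and 0.076 m and y of sauce_bottle in the frame of clean_holder between 0.023 and 0.069 m) or (y of sauce_bottle_cup in the frame of old_holder between -0.076 and -0.016 m and y of sauce_bottle in the frame of clean_holder between -0.069 and -0.023 m) or (y of sauce_bottle_cup in the frame of old_holder between -0.168 and -0.108 m and y of sauce_bottle in the frame of clean_holder between -0.161 and -0.115 m)) and x of sauce_bottle in the frame of clean_holder between -0.023 and 0.023 m and z of sauce_bottle in the frame of clean_holder between 0.011 and 0.021 m and angle between each of sauce_bottle, salt_shaker, spice_jar, clip_jar's own z axis and vertical below 0.12 rad and linear speed of each of sauce_bottle, salt_shaker, spice_jar, clip_jar below 0.02 m/s and angular speed of each of sauce_bottle, salt_shaker, spice_jar, clip_jar below 0.2 rad/s and ((y of salt_shaker_cup in the frame of old_holder between 0.108 and 0.168 m and y of salt_shaker in the frame of clean_holder between 0.115 and 0.161 m) or (y of salt_shaker_cup in the frame of old_holder between 0.016 and 0.076 m and y of salt_shaker in the frame of clean_holder between 0.023 and 0.069 m) or (y of salt_shaker_cup in the frame of old_holder between -0.076 and -0.016 m and y of salt_shaker in the frame of clean_holder between -0.069 and -0.023 m) or (y of salt_shaker_cup in the frame of old_holder between -0.168 and -0.108 m and y of salt_shaker in the frame of clean_holder between -0.161 and -0.115 m)) and x of salt_shaker in the frame of clean_holder between -0.023 and 0.023 m and z of salt_shaker in the frame of clean_holder between 0.011 and 0.021 m and ((y of spice_jar_cup in the frame of old_holder between 0.108 and 0.168 m and y of spice_jar in the frame of clean_holder between 0.115 and 0.161 m) or (y of spice_jar_cup in the frame of old_holder between 0.016 and 0.076 m and y of spice_jar in the frame of clean_holder between 0.023 and 0.069 m) or (y of spice_jar_cup in the frame of old_holder between -0.076 and -0.016 m and y of spice_jar in the frame of clean_holder between -0.069 and -0.023 m) or (y of spice_jar_cup in the frame of old_holder between -0.168 and -0.108 m and y of spice_jar in the frame of clean_holder between -0.161 and -0.115 m)) and x of spice_jar in the frame of clean_holder between -0.023 and 0.023 m and z of spice_jar in the frame of clean_holder between 0.011 and 0.021 m and ((y of clip_jar_cup in the frame of old_holder between 0.108 and 0.168 m and y of clip_jar in the frame of clean_holder between 0.115 and 0.161 m) or (y of clip_jar_cup in the frame of old_holder between 0.016 and 0.076 m and y of clip_jar in the frame of clean_holder between 0.023 and 0.069 m) or (y of clip_jar_cup in the frame of old_holder between -0.076 and -0.016 m and y of clip_jar in the frame of clean_holder between -0.069 and -0.023 m) or (y of clip_jar_cup in the frame of old_holder between -0.168 and -0.108 m and y of clip_jar in the frame of clean_holder between -0.161 and -0.115 m)) and x of clip_jar in the frame of clean_holder between -0.023 and 0.023 m and z of clip_jar in the frame of clean_holder between 0.011 and 0.021 m); the robot touches nothing.
It also fails if it takes over 112 s, if anything falls off the work surface, if the arm or the gripper's body presses on something with over 40 N, if the wrist force passes 120 N, or if a joint passes its speed limit or range.

## Robot

A 7-joint arm with a two-finger parallel gripper is mounted at the origin on a cart in front of the work surface, level with it; the furniture and walls round the work are solid. World frame = base frame: x ahead of the robot, y to its left, z up, the work surface at z = 0. Lengths are in m, angles in rad, forces in N, time in s.
With the tool pointing down it reaches from about 0.425 to 1.025 m from the base axis. Payload 9.4 kg.
Tool frame: the origin (TCP) lies midway between the tips of the shut fingers; the grasp point (between the pads) lies 19 mm behind it; z points along the fingers, y is the direction in which the jaws open and shut (so a half turn about z gives the same grasp; the last joint's range is limited). The gripper opens to 85 mm and grips with 20 to 120 N. Pads are 22 mm wide; open, the fingers measure 114 mm over their backs; the gripper's body (76 mm by 85 mm) begins 54 mm behind the grasp point. The pads swing forward as they close: fully open they stand 13 mm farther back than shut.
Start: joints at [-1.316, 0.599, -0.003, 1.599, 0.002, 0.943, -0.08], TCP at [0.236, 0.685, 0.231] pointing down, gripper open.
Joint ranges: [-2.57, 2.57], [-0.35, 1.97], [-1.29, 1.29], [0.11, 2.56], [-1.05, 4.19], [0.11, 1.86], [-2.63, 2.63]. Speed limits (rad/s): [2.22, 2.22, 3.01, 3.01, 3.14, 3.14, 3.14].

## Interface

Orientations are given as a rotation vector (axis times angle).
In Python, from cell import robot, optics, job gives the robot as it stands. The module is installed in compiled form; this text tells all that it offers.
- The arm moves only by the shell command python3 -m crank 'ROWS' [OPENING]. ROWS is JSON, a list that holds one entry, the list of rows, each a list of 4 numbers: the shift along the tool's x, y, z in mm, then the turn about the tool's z in rad. In form: [[[dx, dy, dz, twist], ...]]. A call has exactly 8 rows; each row is the pose to reach, as a shift and turn from the pose measured when the call began, along the tool's axes at that moment; what a row does not reach only later rows make up. A row lasts 1/12 s, in which the tool goes at most 41.7 mm and 7.16 degrees, less where a joint would pass 70% of its speed; a pose out of reach is approached as far as the arm can. A call with a gripper value outside its range is refused whole. OPENING is the closure, from 0 (fully open) to 1 (shut), set as the call begins (- or left out, the last holds). The fingers move at their own pace and stop on an object; the grip force is fixed at half the most. Time passes only in rows, so rows that repeat a pose let the fingers close, or fill a call up. It gives the time, the measured TCP pose, the force and the opening at its end, in the units of the state.
- robot.state(): the state, without advancing time (a new reading comes with each control period).
- optics.capture(name): name is "side" or "top" or "wrist"; returns (picture, depth): 480x640x3 uint8, red, green, blue; 480x640 float32, m along the optical axis (not along the pixel's ray), 0 where there is no reading.
- optics.calibration(name): a dict with "vfov" (degrees; the focal length in pixels is half the picture's height over the tangent of half this angle, whatever the lens; pixels are square), "cx", "cy" (the principal point, pixels), "D" ([k1, k2, p1, p2, k3] as OpenCV has them; the pictures are not rectified), "world_from_camera" (4x4, takes a point from camera to world coordinates); the wrist camera has in their place "T_tool_cam" (4x4, takes a point from camera to tool coordinates, whose origin is the TCP and whose axes are the flange's). Camera axes: x right, y down, z forward; pixel columns grow to the right and rows downward; lengths in m; the calibration is good to about 2 mm. A picture is of the moment at which its call begins: read the wrist's pose just before it. calibration takes no time and is no camera call.
- job.hand_in(): hands the job in, once; it reports no verdict.
The state is a dict: "t": time; "joints": joint angles; "dq": joint speeds; "tau": joint torques, N m; "position": TCP position; "tool_rot": TCP orientation; "ft_force": force on the tool from outside, world axes, zero at the start; "wrist_torque": the same for the moment, N m; "gripper_width": opening from 0.0 (shut) to 1.0 (fully open).
Only numpy, scipy, OpenCV 4.12 (cv2) and the standard library are available. Lean on these libraries where they do the work, as an engineer would, in place of code of your own. Each camera call takes 0.05 s, during which the arm holds its last target.

## Working session

There is one attempt and no reset: what is moved stays moved. The work goes in short steps, Python scripts to look and compute and a shell command to move; the robot and the scene stay as the last step left them, time stands still between calls to the robot, and variables do not carry over. Pictures are saved under pics/ and viewed, and the job is handed in when it is done.

```bash
mkdir -p pics
python3 - <<'E'
from cell import robot, optics
import cv2,numpy as np
print(robot.state())
for n in ("side","top","wrist"):
    p,d=optics.capture(n); cv2.imwrite(f"pics/{n}0.png",p[:,:,::-1]); np.savez(f"/tmp/{n}0.npz",p=p,d=d)
    c=optics.calibration(n); print(n,c)
E
```

```text
{'t': 0.0, 'joints': array([-1.31569162,  0.60015244, -0.00257125,  1.60014898,  0.0017873 ,
        0.94287112, -0.07977237]), 'dq': array([-2.12390490e-03, -1.25230699e-03, -8.62168570e-07, -5.19577142e-04,
        4.30029858e-04, -2.87742167e-04, -2.40858548e-03]), 'tau': array([ 1.72303362e-04, -7.76470971e+01,  1.56510606e+00, -2.57998663e+01,
        1.22883922e-02,  9.10240720e-03, -2.40485468e-05]), 'position': array([0.23600973, 0.6850065 , 0.23038998]), 'tool_rot': array([-5.18628510e-01, -3.09834214e+00,  2.46774765e-03]), 'ft_force': array([-0.29350261, -0.24535099,  0.39452805]), 'wrist_torque': array([ 0.03989513, -0.02168955, -0.00544859]), 'gripper_width': 0.997815911019375}
side {'vfov': 52.336100793743114, 'cx': 322.7635542984583, 'cy': 239.46045707688526, 'D': array([-0.05591921,  0.        ,  0.        ,  0.        ,  0.        ]), 'world_from_camera': array([[ 9.99903564e-01,  1.25943265e-02,  5.85201451e-03,
         5.09883860e-01],
       [ 6.49657277e-04, -4.63345092e-01,  8.86177693e-01,
        -9.86436763e-01],
       [ 1.38723134e-02, -8.86088432e-01, -4.
[... 468 characters left out ...]
934319e-02],
       [-6.11164214e-04, -1.17782123e-01, -9.93039273e-01,
         9.94089650e-01],
       [ 0.00000000e+00,  0.00000000e+00,  0.00000000e+00,
         1.00000000e+00]])}
wrist {'vfov': 69.92624705535987, 'cx': 323.87323912622696, 'cy': 241.05644661442759, 'D': array([0.02016264, 0.        , 0.        , 0.        , 0.        ]), 'T_tool_cam': array([[ 9.00953907e-04, -9.46266038e-01, -3.23387961e-01,
         8.44828292e-02],
       [ 9.99999561e-01,  9.35277578e-04,  4.92662243e-05,
         1.81913037e-03],
       [ 2.55838554e-04, -3.23387864e-01,  9.46266466e-01,
        -1.42282573e-01],
       [ 0.00000000e+00,  0.00000000e+00,  0.00000000e+00,
         1.00000000e+00]])}
```

View pics/top0.png

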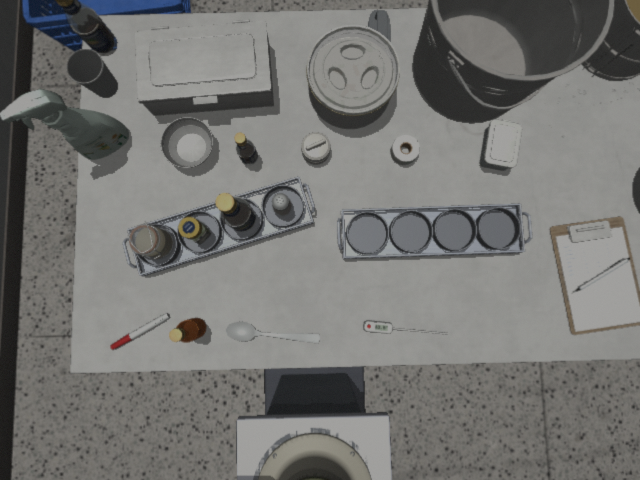

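View pics/side0.png

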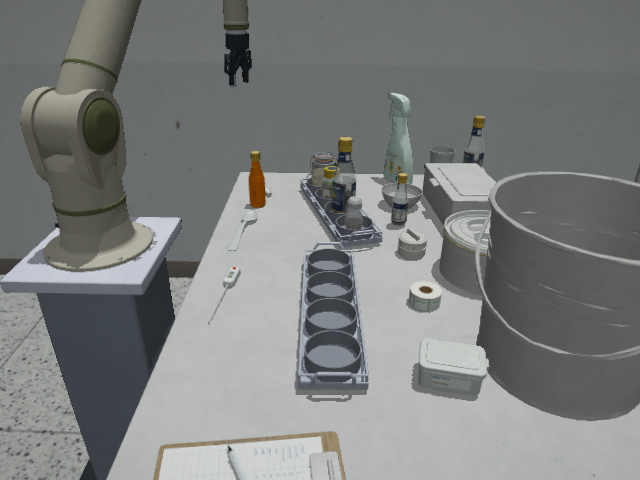

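View pics/wrist0.png

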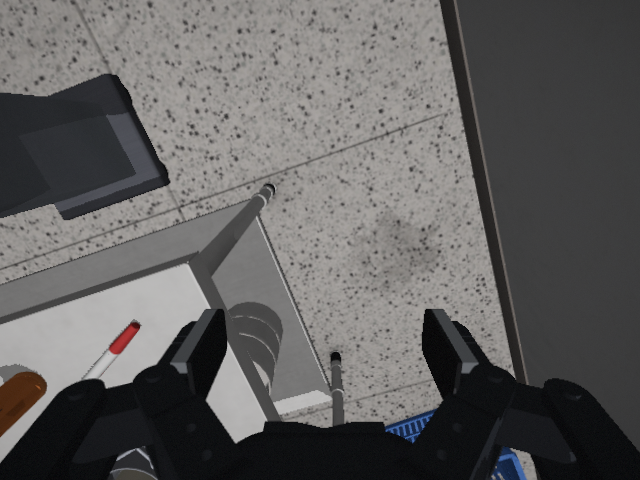

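The top view shows the old holder with clip jar (150,240), spice jar (190,228), sauce bottle (232,210) and salt shaker (282,205), from left to right. The clean holder spans x 340–525. Candidates for the sauce bottle:
- (232,210), in the holder
- (245,148), a small dark bottle
- (188,330), orange
- (88,25), in the blue crate

I choose the one in the holder. Next I'll measure.

```bash
cat > h.py <<'E'
import numpy as np,cv2
from cell import robot,optics
def cal(n):
    c=optics.calibration(n); f=240/np.tan(np.radians(c["vfov"]/2))
    K=np.array([[f,0,c["cx"]],[0,f,c["cy"]],[0,0,1]]); return c,K,c["D"]
def norm(n,px):
    c,K,D=cal(n); return cv2.undistortPoints(np.array(px,float).reshape(-1,1,2),K,D).reshape(-1,2)
def rays(n,px,T=None):
    c,K,D=cal(n); T=c["world_from_camera"] if T is None else T
    q=norm(n,px); q=np.c_[q,np.ones(len(q))]; return T[:3,3],q@T[:3,:3].T
def onplane(n,px,z,T=None):
    o,d=rays(n,px,T); return o+d*((z-o[2])/d[:,2])[:,None]
def cloud(n,dep,T=None):
    c,K,D=cal(n); T=c["world_from_camera"] if T is None else T
    v,u=np.mgrid[:480,:640]; q=norm(n,np.c_[u.ravel(),v.ravel()])
    P=np.c_[q,np.ones(len(q))]*dep.reshape(-1,1); return (P@T[:3,:3].T+T[:3,3]).reshape(480,640,3)
def proj(n,P):
    c,K,D=cal(n); W=np.linalg.inv(c["world_from_camera"]); P=np.atleast_2d(P)
    return cv2.projectPoints(P.astype(float),cv2.Rodrigues(W[:3,:3])[0],W[:3,3],K,D)[0].reshape(-1,2)
def wristT():
    s=robot.state(); T=np.eye(4); T[:3,:3]=cv2.Rodrigues(s["tool_rot"])[0]; T[:3,3]=s["position"]
    return T@optics.calibration("wrist")["T_tool_cam"]
E
python3 - <<'E'
from h import *
z=np.load("/tmp/top0.npz"); P=cloud("top",z["d"]); p=z["p"]
X=P[...,2]
print("table z",[P[y,x].round(4) for x,y in [(330,280),(250,300),(420,300),(550,200)]])
im=np.clip((X+0.02)/0.25,0,1)*255
im=cv2.applyColorMap(im.astype(np.uint8),cv2.COLORMAP_JET)
a=np.hstack([cv2.resize(p[160:290,110:330,::-1],None,fx=3,fy=3),])
cv2.imwrite("pics/crop_old.png",a)
cv2.imwrite("pics/crop_new.png",cv2.resize(p[185:275,325:540,::-1],None,fx=3.5,fy=3.5))
cv2.imwrite("pics/hmap.png",cv2.resize(im[160:290,110:540],None,fx=1.8,fy=1.8))
E
```

```text
table z [array([ 0.4323, -0.0435,  0.0018]), array([0.3941, 0.1287, 0.0022]), array([ 0.385 , -0.2342,  0.0033]), array([ 5.950e-01, -5.324e-01, -5.000e-04])]
```

View pics/crop_old.png

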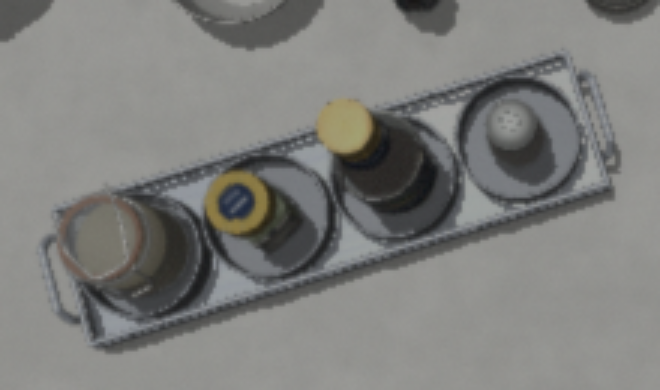

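View pics/crop_new.png

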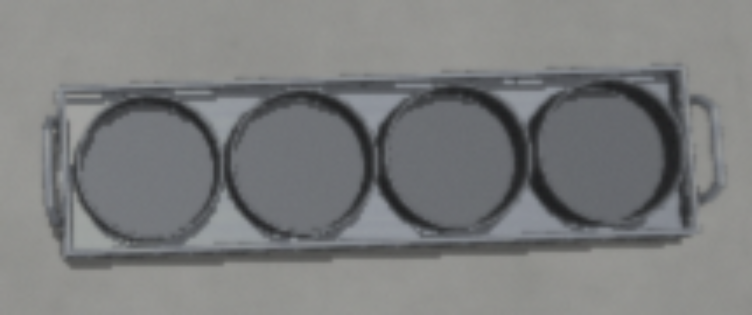

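View pics/hmap.png

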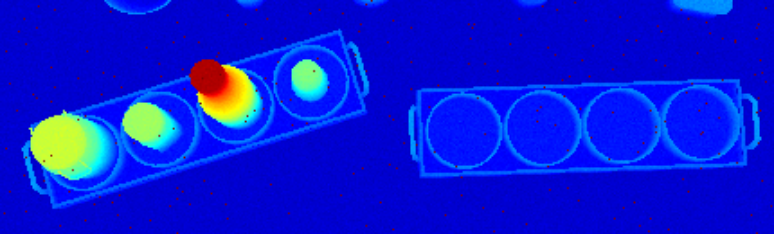

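Run:
```python
from h import *
z=np.load("/tmp/top0.npz"); P=cloud("top",z["d"]); Z=P[...,2]
def reg(x0,x1,y0,y1):
    m=np.zeros((480,640),bool); m[y0:y1,x0:x1]=1; return m
H={}
for n,r,hi in (("clean",reg(325,540,195,270),.06),("old",reg(115,325,165,285),.06)):
    m=(r&(Z>.022)&(Z<hi)&(z["d"]>0)).astype(np.uint8)
    k,lab,st,_=cv2.connectedComponentsWithStats(m,connectivity=8)
    b=1+np.argmax(st[1:,4]); q=P[lab==b][:,:2]
    rect=cv2.minAreaRect(q.astype(np.float32)); bx=cv2.boxPoints(rect)
    e=[bx[1]-bx[0],bx[2]-bx[1]]; L=max(e,key=np.linalg.norm); L=L if L[1]>0 else -L
    th=np.arctan2(-L[0],L[1]); c=np.array(rect[0])
    print(n,len(q),rect,"yaw",th)
    yh=np.array([-np.sin(th),np.cos(th)]); xh=np.array([np.cos(th),np.sin(th)])
    # rail long sides: percentiles
    x=(q-c)@xh; y=(q-c)@yh
    print(" x range",np.percentile(x,[0,1,99,100]).round(4)," y",np.percentile(y,[0,1,99,100]).round(4))
    for s in (138,46,-46,-138):
        cc=c+yh*s/1000
        # rim points in height ~.043, fit circle in image of cup
        w=q-cc; rr=np.linalg.norm(w,axis=1); sel=(rr>.036)&(rr<.048)&(P[lab==b][:,2]>.036)
        A=np.c_[2*q[sel],np.ones(sel.sum())]; sol=np.linalg.lstsq(A,(q[sel]**2).sum(1),rcond=None)[0]
        print("  cup",s,cc.round(4),"fit",sol[:2].round(4),"r",np.sqrt(sol[2]+sol[0]**2+sol[1]**2).round(4),sel.sum())
for n,r,lo,hi in (("clip",reg(120,170,210,265),.105,.14),("spice",reg(170,205,205,245),.10,.125),("bottle",reg(210,250,185,230),.19,.235),("salt",reg(265,300,185,220),.085,.12)):
    m=r&(Z>lo)&(Z<hi); q=P[m]; print(n,m.sum(),"mean",q.mean(0).round(4),"ztop",np.percentile(q[:,2],[50,95]).round(4),"mid",((q.max(0)+q.min(0))/2).round(4),"ext",np.ptp(q,axis=0).round(4))
```

```text
clean 2649 ((0.5303270816802979, -0.26140791177749634), (0.10435447841882706, 0.40448760986328125), 0.3673904836177826) yaw 0.0064121974
 x range [-0.0522 -0.0512  0.0515  0.0522]  y [-0.2022 -0.1987  0.2     0.2022]
  cup 138 [ 0.5294 -0.1234] fit [ 0.5293 -0.1231] r 0.0431 200
  cup 46 [ 0.53   -0.2154] fit [ 0.53  -0.215] r 0.0432 217
  cup -46 [ 0.5306 -0.3074] fit [ 0.5308 -0.3068] r 0.0431 238
  cup -138 [ 0.5312 -0.3994] fit [ 0.5317 -0.3985] r 0.0431 256
old 2284 ((0.5527626276016235, 0.18622685968875885), (0.10443615913391113, 0.40337157249450684), 15.967758178710938) yaw 0.27869004
 x range [-0.0522 -0.0514  0.0513  0.0522]  y [-0.2017 -0.1998  0.1995  0.2017]
  cup 138 [0.5148 0.3189] fit [0.5142 0.3182] r 0.0426 167
  cup 46 [0.5401 0.2305] fit [0.5401 0.2303] r 0.043 209
  cup -46 [0.5654 0.142 ] fit [0.5655 0.142 ] r 0.0431 147
  cup -138 [0.5907 0.0536] fit [0.5906 0.0537] r 0.043 202
clip 789 mean [0.5179 0.3161 0.1215] ztop [0.1226 0.1259] mid [0.518  0.3207 0.1167] ext [0.0716 0.0611 0.0233]
spice 389 mean [0.5391 0.2297 0.1121] ztop [0.1127 0.1154] mid [0.5397 0.2312 0.1096] ext [0.0408 0.043  0.0185]
bottle 344 mean [0.5663 0.1388 0.2164] ztop [0.2187 0.2214] mid [0.5676 0.1405 0.2063] ext [0.0318 0.033  0.0324]
salt 239 mean [0.5878 0.054  0.1006] ztop [0.1016 0.1066] mid [0.5896 0.0544 0.0972] ext [0.0338 0.0319 0.0233]
```

```bash
cat > rel.py <<'E'
import sys
from h import *
# usage: rel.py x y z [tool-y world angle deg]
s=robot.state(); R=cv2.Rodrigues(s["tool_rot"])[0]
a=np.degrees(np.arctan2(R[1,1],R[0,1]))
t=np.array(list(map(float,sys.argv[1:4])))
d=R.T@(t-s["position"])*1000
tw=0
if len(sys.argv)>4: tw=-((float(sys.argv[4])-a+90)%180-90)
print("t",round(s["t"],2),"pos",s["position"].round(4),"yang",a.round(1),"tilt",np.degrees(np.arccos(-R[2,2])).round(2),"F",s["ft_force"].round(1),"w",round(s["gripper_width"],3))
print("rows: shift mm",d.round(0),"twist",round(np.radians(tw),3),"j7",s["joints"][6].round(2))
E
python3 rel.py .5895 .054 .28
```

```text
t 0.15 pos [0.2361 0.6851 0.2306] yang 71.0 tilt 0.07 F [ 0.1 -0.5  0.2] w 1.001
rows: shift mm [-540. -482.  -49.] twist 0.0 j7 -0.08
```

```bash
python3 -m crank '[[[-20,-18,-20,0],[-50,-45,-40,0],[-80,-71,-49,0],[-110,-98,-49,0],[-140,-125,-49,0],[-170,-152,-49,0],[-200,-178,-49,0],[-230,-205,-49,0]]]' 0; python3 rel.py .5895 .054 .28
```

```text
t: 0.82
position: [0.3873, 0.4146, 0.2799]
tool_rot: [-0.519, -3.098, 0.002]
ft_force: [0.2, 1.0, 0.0]
gripper_width: 1.004
t 0.82 pos [0.3873 0.4146 0.2799] yang 71.0 tilt 0.07 F [0.2 1.  0. ] w 1.004
rows: shift mm [-309. -275.    0.] twist 0.0 j7 0.33
```

```bash
python3 -m crank '[[[-30,-27,0,0],[-60,-53,0,0],[-90,-80,0,0],[-120,-107,0,0],[-150,-133,0,0],[-180,-160,0,0],[-210,-187,0,0],[-240,-213,0,0]]]' 0; python3 rel.py .5895 .054 .2
```

```text
t: 1.48
position: [0.5454, 0.133, 0.2802]
tool_rot: [-0.519, -3.098, 0.002]
ft_force: [1.8, -0.4, 0.6]
gripper_width: 0.997
t 1.48 pos [0.5454 0.133  0.2802] yang 71.0 tilt 0.07 F [ 1.8 -0.4  0.6] w 0.997
rows: shift mm [-67. -60.  80.] twist 0.0 j7 0.94
```

```bash
python3 -m crank '[[[-30,-27,0,0],[-55,-50,0,0],[-67,-60,0,0],[-67,-60,30,0],[-67,-60,60,0],[-67,-60,90,0],[-67,-60,120,0],[-67,-60,140,0]]]' 0.1; python3 rel.py .5895 .054 .065
python3 - <<'E'
from h import *
T=wristT(); p,d=optics.capture("wrist"); cv2.imwrite("pics/w1.png",p[:,:,::-1])
E
```

```text
t: 2.15
position: [0.588, 0.0541, 0.1377]
tool_rot: [-0.518, -3.096, 0.003]
ft_force: [-0.9, -0.4, -1.3]
gripper_width: 0.904
t 2.15 pos [0.588  0.0541 0.1377] yang 71.0 tilt 0.18 F [-0.9 -0.4 -1.3] w 0.904
rows: shift mm [-2.  1. 73.] twist 0.0 j7 1.13
```

View pics/w1.png

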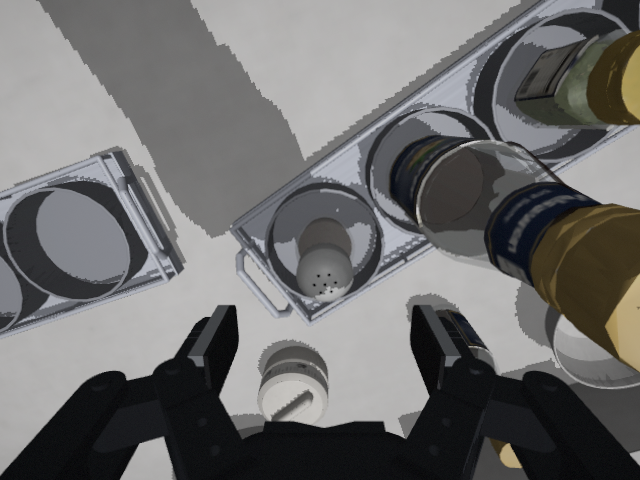

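The wrist view shows the salt shaker's dome at (325,275), midway between the fingers, with the bottle clear to the right. I'll check that against the ray.

Run:
```python
from h import *
T=wristT(); print(onplane("wrist",[(325,275)],.100,T).round(4), "cam", T[:3,3].round(3))
```

```text
[[0.5836 0.0575 0.1   ]] cam [0.508 0.084 0.278]
```

```bash
python3 -m crank '[[[0,1,20,0],[-1,1,40,0],[-1,1,58,0],[-1,1,68,0],[-1,1,73,0],[-1,1,73,0],[-1,1,73,0],[-1,1,73,0]]]' 0.1; python3 rel.py .5895 .054 .065;
python3 -m crank '[[[0,0,0,0],[0,0,0,0],[0,0,0,0],[0,0,0,0],[0,0,0,0],[0,0,0,0],[0,0,0,0],[0,0,0,0]]]' 1; python3 rel.py .5895 .054 .165
```

```text
t: 2.87
position: [0.588, 0.0546, 0.0629]
tool_rot: [-0.518, -3.094, 0.005]
ft_force: [0.3, -0.1, 0.0]
gripper_width: 0.896
t 2.87 pos [0.588  0.0546 0.0629] yang 71.0 tilt 0.33 F [ 0.3 -0.1  0. ] w 0.896
rows: shift mm [-2. -0. -2.] twist 0.0 j7 1.14
t: 3.53
position: [0.5882, 0.0543, 0.0639]
tool_rot: [-0.518, -3.094, 0.004]
ft_force: [-2.0, -1.3, 9.7]
gripper_width: 0.393
t 3.53 pos [0.5882 0.0543 0.0639] yang 71.0 tilt 0.28 F [-2.  -1.3  9.7] w 0.393
rows: shift mm [  -1.   -0. -101.] twist 0.0 j7 1.14
```

```bash
python3 -m crank '[[[0,0,-8,0],[0,0,-25,0],[0,0,-50,0],[0,0,-75,0],[0,0,-100,0],[0,0,-110,0],[0,0,-110,0],[0,0,-110,0]]]'; python3 rel.py .5315 -.399 .174 30
python3 - <<'E'
from h import *
p,d=optics.capture("wrist"); cv2.imwrite("pics/w2.png",p[:,:,::-1])
E
```

```text
t: 4.2
position: [0.5886, 0.0547, 0.174]
tool_rot: [-0.518, -3.095, 0.004]
ft_force: [-0.3, 0.3, -1.7]
gripper_width: 0.389
t 4.2 pos [0.5886 0.0547 0.174 ] yang 71.0 tilt 0.25 F [-0.3  0.3 -1.7] w 0.389
rows: shift mm [ -94. -448.    1.] twist 0.716 j7 1.13
```

View pics/w2.png

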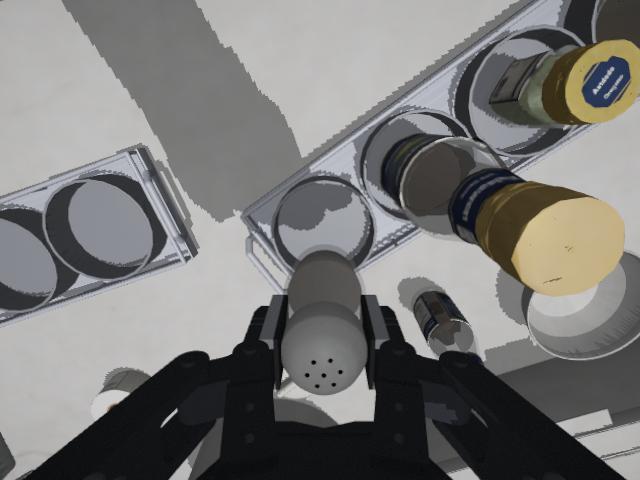

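The salt shaker is gripped upright between the pads and clear of its cup. I'll carry it to the rightmost clean cup.

```bash
python3 -m crank '[[[-4,-18,0,0.05],[-10,-50,0,0.15],[-18,-86,0,0.25],[-26,-122,0,0.35],[-34,-158,0,0.45],[-42,-194,0,0.55],[-50,-230,0,0.65],[-56,-264,0,0.71]]]'; python3 rel.py .5315 -.399 .174 30
```

```text
t: 4.92
position: [0.5537, -0.2156, 0.1722]
tool_rot: [-1.569, -2.715, 0.01]
ft_force: [0.5, -0.2, -2.0]
gripper_width: 0.387
t 4.92 pos [ 0.5537 -0.2156  0.1722] yang 29.9 tilt 0.49 F [ 0.5 -0.2 -2. ] w 0.387
rows: shift mm [-148. -111.   -1.] twist -0.001 j7 1.02
```

```bash
python3 -m crank '[[[-24,-18,0,0],[-52,-39,0,0],[-80,-60,0,0],[-108,-81,0,0],[-132,-99,0,0],[-146,-109,0,0],[-148,-111,0,0],[-148,-111,0,0]]]'; python3 rel.py .5315 -.399 .065 30
python3 - <<'E'
from h import *
p,d=optics.capture("wrist"); cv2.imwrite("pics/w3.png",p[:,:,::-1])
p,d=optics.capture("top"); cv2.imwrite("pics/t3.png",p[:,:,::-1])
E
```

```text
t: 5.58
position: [0.5296, -0.4006, 0.1709]
tool_rot: [-1.573, -2.71, 0.011]
ft_force: [-0.2, 0.7, -1.5]
gripper_width: 0.391
t 5.58 pos [ 0.5296 -0.4006  0.1709] yang 29.7 tilt 0.63 F [-0.2  0.7 -1.5] w 0.391
rows: shift mm [  0.   4. 106.] twist -0.005 j7 1.28
```

View pics/w3.png

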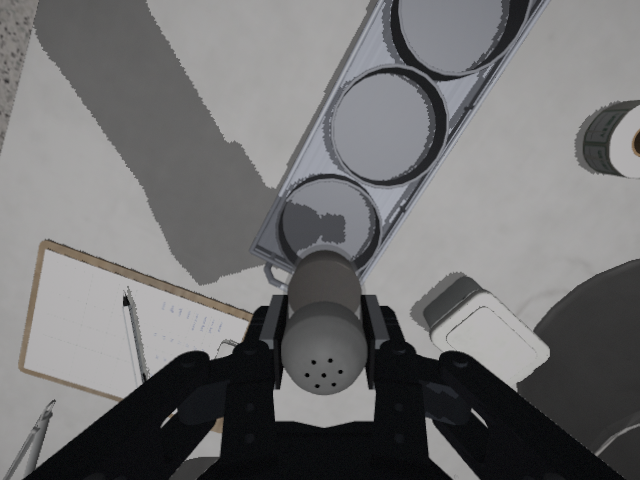

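The shaker hangs over the last cup. Lowering it.

```bash
python3 -m crank '[[[0,3,25,0],[0,4,55,0],[0,4,80,0],[0,4,93,0],[0,4,100,0],[0,4,104,0],[0,4,105,0],[0,4,105,0]]]'; python3 rel.py .5315 -.399 .065 30
```

```text
t: 6.35
position: [0.534, -0.3961, 0.0672]
tool_rot: [-1.568, -2.714, 0.009]
ft_force: [0.6, 0.0, -2.0]
gripper_width: 0.389
t 6.35 pos [ 0.534  -0.3961  0.0672] yang 30.0 tilt 0.52 F [ 0.6  0.  -2. ] w 0.389
rows: shift mm [-1. -4.  2.] twist -0.001 j7 1.32
```

```bash
python3 -m crank '[[[0,-2,1,0],[0,-3,2,0],[0,-3,3,0],[0,-3,4,0],[0,-3,4,0],[0,-3,4,0],[0,-3,4,0],[0,-3,4,0]]]'; python3 rel.py .5315 -.399 .065 30
```

```text
t: 7.02
position: [0.5314, -0.3981, 0.0641]
tool_rot: [-1.569, -2.714, 0.009]
ft_force: [-0.8, 1.0, 4.5]
gripper_width: 0.394
t 7.02 pos [ 0.5314 -0.3981  0.0641] yang 29.9 tilt 0.48 F [-0.8  1.   4.5] w 0.394
rows: shift mm [-1. -0. -1.] twist -0.001 j7 1.32
```

Contact (Fz +4.5 N) comes at the expected height. Releasing and rising.

```bash
python3 -m crank '[[[0,0,0,0],[0,0,0,0],[0,0,0,0],[0,0,0,0],[0,0,-5,0],[0,0,-25,0],[0,0,-60,0],[0,0,-95,0]]]' 0.1; python3 -m crank '[[[0,0,-35,0],[0,0,-70,0],[0,0,-95,0],[0,0,-95,0],[0,0,-95,0],[0,0,-95,0],[0,0,-95,0],[0,0,-95,0]]]' 0.1;python3 rel.py .566 .1405 .28 16
python3 - <<'E'
from h import *
T=wristT()
p,d=optics.capture("wrist"); cv2.imwrite("pics/w4.png",p[:,:,::-1])
E
```

```text
t: 7.68
position: [0.5314, -0.3975, 0.1594]
tool_rot: [-1.568, -2.712, 0.009]
ft_force: [0.5, 0.3, -0.1]
gripper_width: 0.899
t: 8.35
position: [0.532, -0.397, 0.253]
tool_rot: [-1.567, -2.71, 0.009]
ft_force: [0.2, 1.2, 0.5]
gripper_width: 0.901
t 8.35 pos [ 0.532 -0.397  0.253] yang 29.9 tilt 0.73 F [0.2 1.2 0.5] w 0.901
rows: shift mm [449. 297. -27.] twist 0.243 j7 1.25
```

View pics/w4.png

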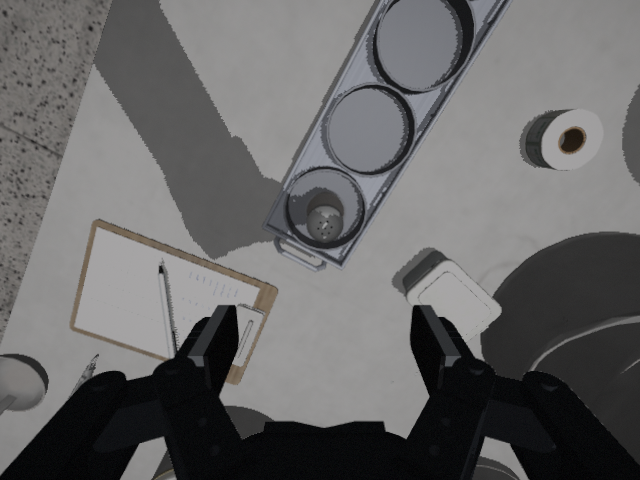

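The salt shaker stands upright in the rightmost cup, at (325,215). Next is the bottle.

```bash
python3 -m crank '[[[15,10,-8,0.02],[45,30,-16,0.06],[75,50,-24,0.1],[106,70,-28,0.15],[138,91,-30,0.2],[170,112,-30,0.24],[202,133,-30,0.24],[234,154,-30,0.24]]]' 0.1;python3 rel.py .566 .1405 .28 16
```

```text
t: 9.07
position: [0.5487, -0.1157, 0.2826]
tool_rot: [-1.881, -2.502, 0.012]
ft_force: [1.8, 0.3, -0.4]
gripper_width: 0.899
t 9.07 pos [ 0.5487 -0.1157  0.2826] yang 16.2 tilt 0.78 F [ 1.8  0.3 -0.4] w 0.899
rows: shift mm [241.  88.   3.] twist 0.003 j7 0.57
```

```bash
python3 -m crank '[[[36,13,0,0],[72,26,0,0],[108,39,0,0],[144,52,0,0],[180,66,0,0],[215,79,0,0],[236,86,0,0],[241,88,0,0]]]' 0.1;python3 rel.py .566 .1405 .25 16
python3 - <<'E'
from h import *
T=wristT()
p,d=optics.capture("wrist"); cv2.imwrite("pics/w5.png",p[:,:,::-1])
P=cloud("wrist",d,T); m=(P[...,2]>.205)&(P[...,2]<.23)&(d>0)&(np.hypot(P[...,0]-.566,P[...,1]-.14)<.04)
q=P[m]; print(m.sum(),q.mean(0),((q.max(0)+q.min(0))/2).round(4),np.ptp(q,axis=0))
E
```

```text
t: 9.73
position: [0.5657, 0.1458, 0.2814]
tool_rot: [-1.872, -2.507, 0.012]
ft_force: [0.4, 1.1, -0.9]
gripper_width: 0.896
t 9.73 pos [0.5657 0.1458 0.2814] yang 16.5 tilt 0.87 F [ 0.4  1.1 -0.9] w 0.896
rows: shift mm [-5. -1. 31.] twist 0.009 j7 0.11
2064 [0.5668328  0.14429891 0.21760901] [0.5672 0.1422 0.2131] [0.03218897 0.03271907 0.01600612]
```

View pics/w5.png

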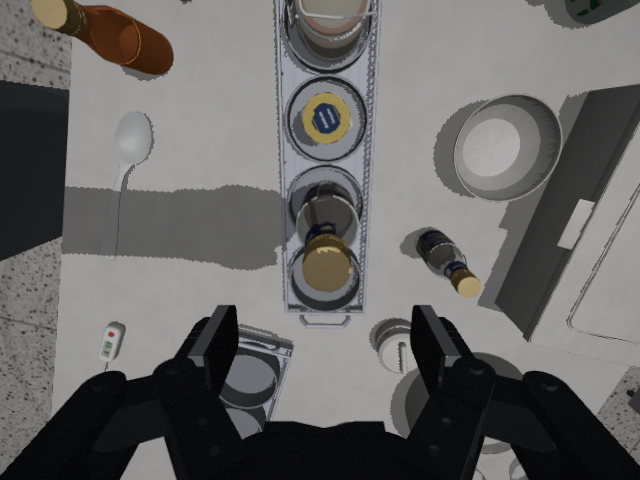

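The wrist view shows the bottle cap at (327,265), with dark glass and a navy label. The orange bottle (130,40) and the small dark bottle (460,280) are elsewhere. I'll grip the cap.

```bash
python3 -m crank '[[[-2,1,20,0],[-4,1,45,0],[-4,1,70,0],[-4,1,88,0],[-4,1,99,0],[-4,1,105,0],[-4,1,105,0],[-4,1,105,0]]]' 0.1;python3 rel.py .567 .142 .174 16
```

```text
t: 10.45
position: [0.5668, 0.1402, 0.1769]
tool_rot: [-1.875, -2.506, 0.012]
ft_force: [0.6, 0.2, 1.0]
gripper_width: 0.902
t 10.45 pos [0.5668 0.1402 0.1769] yang 16.4 tilt 0.83 F [0.6 0.2 1. ] w 0.902
rows: shift mm [2. 1. 3.] twist 0.007 j7 0.17
```

```bash
python3 -m crank '[[[0,0,0,0],[0,0,0,0],[0,0,0,0],[0,0,0,0],[0,0,0,0],[0,0,0,0],[0,0,0,0],[0,0,0,0]]]' 1;python3 rel.py .567 .142 .274 16
```

```text
t: 11.12
position: [0.5677, 0.1405, 0.1782]
tool_rot: [-1.875, -2.507, 0.009]
ft_force: [0.1, -0.0, 7.6]
gripper_width: 0.41
t 11.12 pos [0.5677 0.1405 0.1782] yang 16.4 tilt 0.71 F [ 0.1 -0.   7.6] w 0.41
rows: shift mm [  2.  -1. -96.] twist 0.007 j7 0.17
```

```bash
python3 -m crank '[[[0,0,-8,0],[0,0,-25,0],[0,0,-45,0],[0,0,-65,0],[0,0,-80,0],[0,0,-80,0],[0,0,-80,0],[0,0,-80,0]]]';python3 rel.py .5307 -.307 .26 0.4
python3 - <<'E'
from h import *
p,d=optics.capture("side"); cv2.imwrite("pics/s6.png",p[100:350,150:500,::-1])
E
```

```text
t: 11.78
position: [0.5679, 0.1404, 0.2574]
tool_rot: [-1.874, -2.507, 0.011]
ft_force: [-0.4, -0.4, -3.9]
gripper_width: 0.412
t 11.78 pos [0.5679 0.1404 0.2574] yang 16.4 tilt 0.78 F [-0.4 -0.4 -3.9] w 0.412
rows: shift mm [-419. -162.   -3.] twist 0.28 j7 0.13
```

View pics/s6.png

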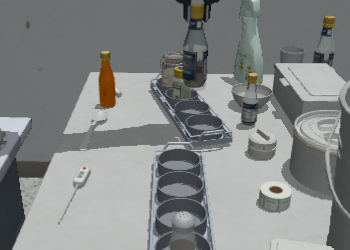

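The bottle is lifted and hangs upright at about (195,50) in the crop.

```bash
python3 -m crank '[[[-10,-4,0,0.02],[-35,-14,0,0.06],[-65,-25,0,0.1],[-95,-37,0,0.15],[-125,-48,0,0.19],[-155,-60,0,0.23],[-185,-72,0,0.28],[-215,-83,0,0.28]]]';python3 rel.py .5307 -.307 .26 0.4
```

```text
t: 12.5
position: [0.5476, -0.0917, 0.2562]
tool_rot: [-2.211, -2.215, 0.017]
ft_force: [0.6, 0.1, -3.6]
gripper_width: 0.417
t 12.5 pos [ 0.5476 -0.0917  0.2562] yang 0.1 tilt 0.92 F [ 0.6  0.1 -3.6] w 0.417
rows: shift mm [-215.  -17.   -4.] twist -0.005 j7 0.3
```

```bash
python3 -m crank '[[[-30,-2,0,0],[-62,-5,0,0],[-95,-8,-2,0],[-128,-10,-2,0],[-160,-13,-2,0],[-190,-15,-2,0],[-208,-17,-2,0],[-215,-17,-2,0]]]';python3 -m crank '[[[0,0,0,0],[0,0,0,0],[0,0,0,0],[0,0,0,0],[0,0,0,0],[0,0,0,0],[0,0,0,0],[0,0,0,0]]]';python3 rel.py .5307 -.307 .18 0.4
python3 - <<'E'
from h import *
p,d=optics.capture("wrist"); cv2.imwrite("pics/w7.png",p[:,:,::-1])
p,d=optics.capture("side"); cv2.imwrite("pics/s7.png",p[100:400,150:500,::-1])
E
```

```text
t: 13.17
position: [0.5286, -0.3113, 0.2575]
tool_rot: [-2.217, -2.208, 0.021]
ft_force: [-0.0, -0.7, -3.6]
gripper_width: 0.408
t: 13.83
position: [0.5289, -0.3108, 0.2575]
tool_rot: [-2.216, -2.209, 0.021]
ft_force: [0.3, -0.0, -4.0]
gripper_width: 0.41
t 13.83 pos [ 0.5289 -0.3108  0.2575] yang -0.2 tilt 1.02 F [ 0.3 -0.  -4. ] w 0.41
rows: shift mm [ 4.  3. 77.] twist -0.01 j7 0.67
```

View pics/w7.png

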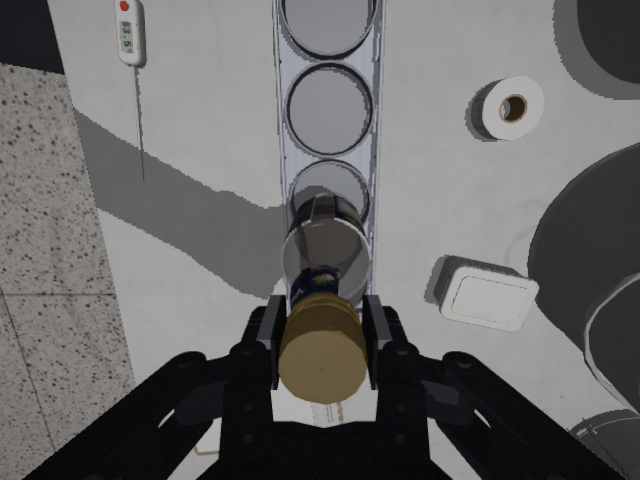

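View pics/s7.png

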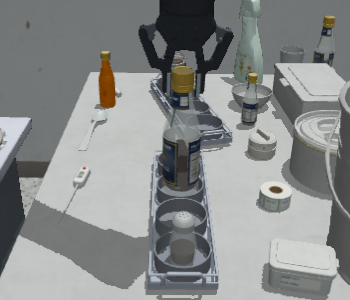

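Both views show the bottle upright over the second cup from the right, with its foot about 95 mm up. Lowering it.

```bash
python3 -m crank '[[[1,1,15,0],[3,2,35,0],[4,2,52,0],[4,2,64,0],[4,2,70,0],[4,2,74,0],[4,2,75,0],[4,2,75,0]]]';python3 rel.py .5307 -.307 .178 0.4
```

```text
t: 14.6
position: [0.5296, -0.3075, 0.1829]
tool_rot: [-2.218, -2.209, 0.02]
ft_force: [0.3, -0.3, -4.4]
gripper_width: 0.413
t 14.6 pos [ 0.5296 -0.3075  0.1829] yang -0.2 tilt 1.0 F [ 0.3 -0.3 -4.4] w 0.413
rows: shift mm [1. 1. 5.] twist -0.011 j7 0.71
```

```bash
python3 -m crank '[[[0,1,2,0],[0,1,4,0],[0,1,5,0],[0,1,6,0],[0,1,6,0],[0,1,6,0],[0,1,6,0],[0,1,6,0]]]';python3 rel.py .5307 -.307 .178 0.4
```

```text
t: 15.27
position: [0.531, -0.3085, 0.1782]
tool_rot: [-2.22, -2.21, 0.02]
ft_force: [-0.8, -0.8, 6.1]
gripper_width: 0.413
t 15.27 pos [ 0.531  -0.3085  0.1782] yang -0.2 tilt 0.89 F [-0.8 -0.8  6.1] w 0.413
rows: shift mm [ 1. -0.  0.] twist -0.011 j7 0.72
```

Contact at the expected height. Opening, then straight up.

```bash
python3 -m crank '[[[0,0,0,0],[0,0,0,0],[0,0,0,0],[0,0,0,0],[0,0,-5,0],[0,0,-20,0],[0,0,-45,0],[0,0,-75,0]]]' 0.1; python3 -m crank '[[[0,0,-15,0],[0,0,-25,0],[0,0,-30,0],[0,0,-30,0],[0,0,-30,0],[0,0,-30,0],[0,0,-30,0],[0,0,-30,0]]]';python3 rel.py .5397 .231 .24 16
python3 - <<'E'
from h import *
p,d=optics.capture("side"); cv2.imwrite("pics/s8.png",p[100:400,150:500,::-1])
E
```

```text
t: 15.93
position: [0.5314, -0.3078, 0.253]
tool_rot: [-2.218, -2.208, 0.022]
ft_force: [0.5, -0.3, -0.2]
gripper_width: 0.898
t: 16.6
position: [0.5316, -0.3076, 0.2821]
tool_rot: [-2.217, -2.207, 0.023]
ft_force: [-0.5, 0.6, 0.0]
gripper_width: 0.899
t 16.6 pos [ 0.5316 -0.3076  0.2821] yang -0.3 tilt 1.13 F [-0.5  0.6  0. ] w 0.899
rows: shift mm [539.   6.  41.] twist -0.284 j7 0.65
```

View pics/s8.png

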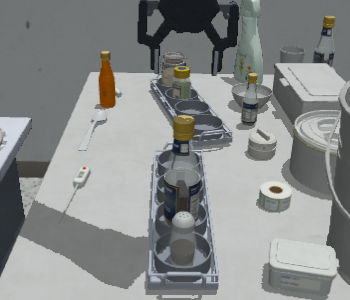

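The bottle is standing in its cup. On to the spice jar.

```bash
python3 -m crank '[[[20,0,0,-0.04],[55,0,0,-0.08],[92,1,0,-0.14],[130,1,5,-0.2],[168,2,10,-0.25],[206,2,20,-0.28],[244,2,30,-0.28],[282,2,40,-0.28]]]' 0.1; python3 rel.py .5397 .231 .24 16
```

```text
t: 17.32
position: [0.5339, -0.0241, 0.2416]
tool_rot: [-1.887, -2.493, 0.019]
ft_force: [0.9, -0.6, 0.1]
gripper_width: 0.9
t 17.32 pos [ 0.5339 -0.0241  0.2416] yang 15.8 tilt 1.1 F [ 0.9 -0.6  0.1] w 0.9
rows: shift mm [244.  75.   1.] twist -0.004 j7 0.4
```

```bash
python3 -m crank '[[[37,11,0,0],[74,23,0,0],[111,34,0,0],[148,45,10,0],[184,57,20,0],[216,66,35,0],[238,73,50,0],[244,75,60,0]]]' 0; python3 rel.py .5397 .231 .08 16
python3 - <<'E'
from h import *
T=wristT()
p,d=optics.capture("wrist"); cv2.imwrite("pics/w9.png",p[:,:,::-1])
P=cloud("wrist",d,T); m=(P[...,2]>.104)&(P[...,2]<.12)&(d>0)&(np.hypot(P[...,0]-.5397,P[...,1]-.231)<.04)
q=P[m]; print(m.sum(),q.mean(0),((q.max(0)+q.min(0))/2).round(4),np.ptp(q,axis=0))
m=(P[...,2]>.105)&(P[...,2]<.135)&(d>0)&(np.hypot(P[...,0]-.517,P[...,1]-.318)<.05)
q=P[m]; print("clip",m.sum(),q.mean(0),((q.max(0)+q.min(0))/2).round(4),np.ptp(q,axis=0))
E
```

```text
t: 17.98
position: [0.5376, 0.2362, 0.1794]
tool_rot: [-1.878, -2.498, 0.019]
ft_force: [0.1, 0.7, 1.2]
gripper_width: 1.0
t 17.98 pos [0.5376 0.2362 0.1794] yang 16.1 tilt 1.17 F [0.1 0.7 1.2] w 1.0
rows: shift mm [-6.  3. 99.] twist 0.002 j7 -0.01
2978 [0.53865571 0.23429762 0.1119532 ] [0.5387 0.2326 0.1095] [0.04110855 0.04166071 0.01083326]
clip 8948 [0.51811885 0.32150931 0.12214127] [0.5179 0.3222 0.1157] [0.07357929 0.06141734 0.02130823]
```

View pics/w9.png

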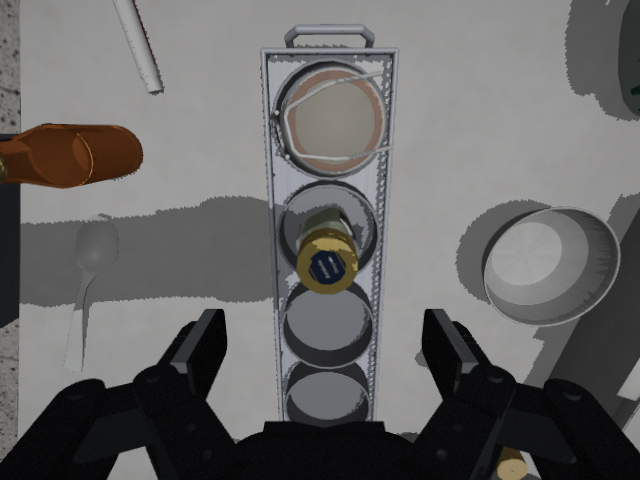

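The spice cap is at (328,268), centred between the fingers. The clip jar's wires stick out along holder x, at (280,120) and (385,150). Gripping the spice cap.

```bash
python3 -m crank '[[[-2,1,18,0],[-4,2,42,0],[-5,2,65,0],[-5,2,83,0],[-5,2,94,0],[-5,2,100,0],[-5,2,101,0],[-5,2,101,0]]]' 0.1; python3 rel.py .5395 .232 .078 16; python3 -m crank '[[[0,0,0,0],[0,0,0,0],[0,0,0,0],[0,0,0,0],[0,0,0,0],[0,0,0,0],[0,0,0,0],[0,0,0,0]]]' 1;python3 rel.py .53 -.2155 .18 0.4
```

```text
t: 18.7
position: [0.5385, 0.2298, 0.0774]
tool_rot: [-1.88, -2.496, 0.022]
ft_force: [-0.7, 0.0, 0.2]
gripper_width: 0.896
t 18.7 pos [0.5385 0.2298 0.0774] yang 16.0 tilt 1.26 F [-0.7  0.   0.2] w 0.896
rows: shift mm [ 2.  2. -1.] twist 0.001 j7 0.05
t: 19.37
position: [0.5392, 0.2302, 0.0789]
tool_rot: [-1.88, -2.497, 0.019]
ft_force: [-0.8, -1.4, 10.5]
gripper_width: 0.497
t 19.37 pos [0.5392 0.2302 0.0789] yang 16.0 tilt 1.15 F [-0.8 -1.4 10.5] w 0.497
rows: shift mm [-425. -134. -101.] twist 0.273 j7 0.05
```

```bash
python3 -m crank '[[[0,0,-8,0],[0,0,-25,0],[0,0,-50,0],[0,0,-75,0],[0,0,-92,0],[-8,-3,-100,0.02],[-30,-10,-100,0.06],[-60,-19,-100,0.1]]]'; python3 -m crank '[[[-32,-10,0,0.04],[-68,-21,0,0.08],[-104,-33,0,0.12],[-140,-44,0,0.16],[-176,-55,0,0.17],[-212,-67,0,0.17],[-248,-78,0,0.17],[-280,-88,0,0.17]]]'; python3 rel.py .53 -.2155 .18 0.4
```

```text
t: 20.03
position: [0.5393, 0.1687, 0.1796]
tool_rot: [-2.002, -2.402, 0.017]
ft_force: [-0.5, -0.6, -1.0]
gripper_width: 0.494
t: 20.7
position: [0.5018, -0.1253, 0.18]
tool_rot: [-2.201, -2.221, 0.02]
ft_force: [0.5, 0.2, -1.9]
gripper_width: 0.494
t 20.7 pos [ 0.5018 -0.1253  0.18  ] yang 0.5 tilt 1.1 F [ 0.5  0.2 -1.9] w 0.494
rows: shift mm [-90.  27.  -1.] twist 0.002 j7 0.4
```

```bash
python3 -m crank '[[[-20,6,0,0],[-45,14,0,0],[-68,21,0,0],[-84,26,0,0],[-90,28,0,0],[-90,28,0,0],[-90,28,0,0],[-90,28,0,0]]]'; python3 rel.py .53 -.2155 .08 0.4
python3 - <<'E'
from h import *
p,d=optics.capture("wrist"); cv2.imwrite("pics/w10.png",p[:,:,::-1])
E
```

```text
t: 21.37
position: [0.53, -0.2135, 0.1792]
tool_rot: [-2.199, -2.221, 0.02]
ft_force: [-0.1, -0.5, -1.0]
gripper_width: 0.489
t 21.37 pos [ 0.53   -0.2135  0.1792] yang 0.6 tilt 1.16 F [-0.1 -0.5 -1. ] w 0.489
rows: shift mm [-2.  2. 99.] twist 0.003 j7 0.54
```

View pics/w10.png

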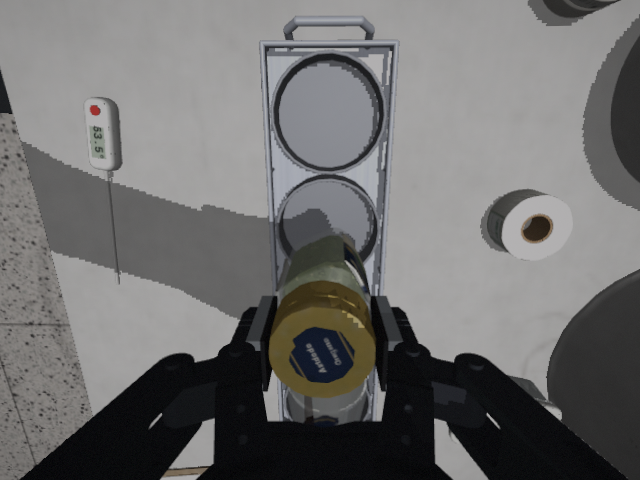

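The spice jar is over the second cup from the left. Lowering it; there are about 20 mm between the gripper body and the bottle.

```bash
python3 -m crank '[[[0,1,20,0],[0,1,45,0],[0,1,68,0],[0,1,83,0],[0,1,90,0],[0,1,94,0],[0,1,95,0],[0,1,95,0]]]'; python3 rel.py .53 -.2155 .079 0.4;  python3 -m crank '[[[0,0,1,0],[0,0,2,0],[0,0,3,0],[0,0,4,0],[0,0,5,0],[0,0,5,0],[0,0,5,0],[0,0,5,0]]]';python3 rel.py .53 -.2155 .079 0.4
```

```text
t: 22.08
position: [0.5297, -0.2131, 0.0848]
tool_rot: [-2.199, -2.223, 0.019]
ft_force: [-1.0, -0.2, -1.6]
gripper_width: 0.496
t 22.08 pos [ 0.5297 -0.2131  0.0848] yang 0.6 tilt 1.1 F [-1.  -0.2 -1.6] w 0.496
rows: shift mm [-2.  0.  6.] twist 0.004 j7 0.6
t: 22.75
position: [0.5295, -0.2131, 0.0798]
tool_rot: [-2.199, -2.223, 0.019]
ft_force: [1.2, 0.6, -1.2]
gripper_width: 0.495
t 22.75 pos [ 0.5295 -0.2131  0.0798] yang 0.6 tilt 1.11 F [ 1.2  0.6 -1.2] w 0.495
rows: shift mm [-2.  0.  1.] twist 0.004 j7 0.6
```

```bash
python3 -m crank '[[[0,0,1,0],[0,0,2,0],[0,0,2,0],[0,0,3,0],[0,0,3,0],[0,0,3,0],[0,0,3,0],[0,0,3,0]]]';python3 rel.py .53 -.2155 .079 0.4
```

```text
t: 23.42
position: [0.5299, -0.2137, 0.0787]
tool_rot: [-2.2, -2.224, 0.017]
ft_force: [-4.3, 1.2, 24.3]
gripper_width: 0.494
t 23.42 pos [ 0.5299 -0.2137  0.0787] yang 0.6 tilt 0.99 F [-4.3  1.2 24.3] w 0.494
rows: shift mm [-2.  0. -0.] twist 0.003 j7 0.6
```

Firm contact (24 N) at z 0.0787. Releasing.

```bash
python3 -m crank '[[[0,0,-1,0],[0,0,-1,0],[0,0,-1,0],[0,0,-1,0],[0,0,-5,0],[0,0,-25,0],[0,0,-60,0],[0,0,-95,0]]]' 0.1; python3 -m crank '[[[0,0,-25,0],[0,0,-50,0],[0,0,-65,0],[0,0,-65,0],[0,0,-65,0],[0,0,-65,0],[0,0,-65,0],[0,0,-65,0]]]' 0.1;python3 rel.py .5165 .32 .24 16
python3 - <<'E'
from h import *
p,d=optics.capture("side"); cv2.imwrite("pics/s11.png",p[100:400,150:500,::-1])
p,d=optics.capture("wrist"); cv2.imwrite("pics/w11.png",p[:,:,::-1])
E
```

```text
t: 24.08
position: [0.5307, -0.2136, 0.1739]
tool_rot: [-2.199, -2.221, 0.02]
ft_force: [0.4, -0.1, 0.0]
gripper_width: 0.898
t: 24.75
position: [0.5315, -0.2136, 0.2378]
tool_rot: [-2.198, -2.22, 0.022]
ft_force: [0.2, -0.5, 0.7]
gripper_width: 0.903
t 24.75 pos [ 0.5315 -0.2136  0.2378] yang 0.6 tilt 1.3 F [ 0.2 -0.5  0.7] w 0.903
rows: shift mm [534. -10.  -1.] twist -0.269 j7 0.51
```

View pics/w11.png

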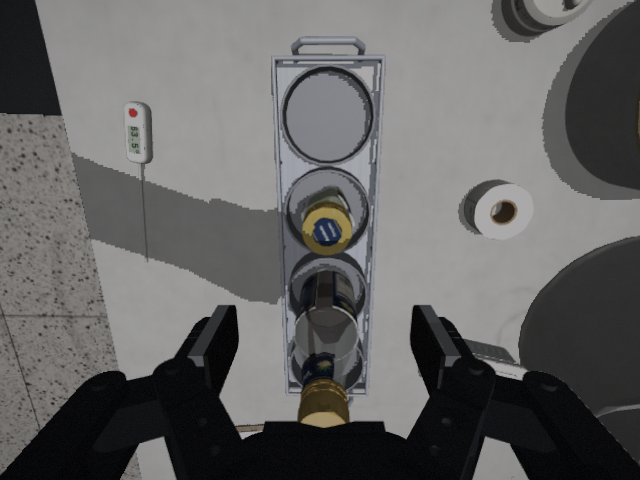

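Run:
```python
import cv2
p=cv2.imread("pics/w9.png")[40:200,240:420]; cv2.imwrite("pics/clipcrop.png",cv2.resize(p,None,fx=3.5,fy=3.5,interpolation=cv2.INTER_CUBIC))
```

```text
(no output)
```

View pics/clipcrop.png

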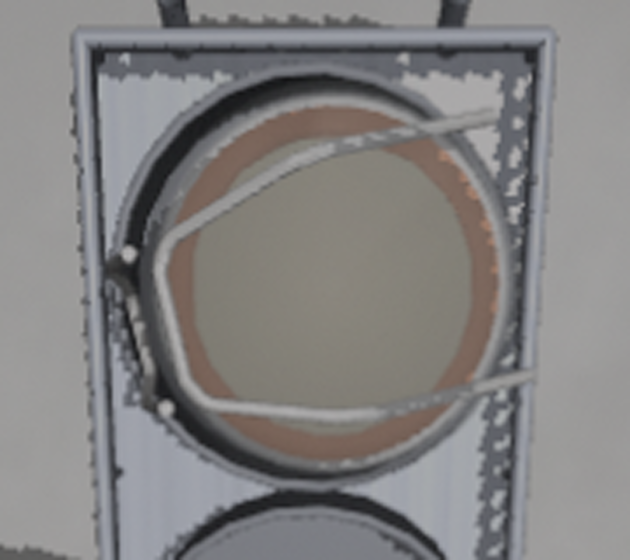

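The salt, bottle and spice jar stand in order. The clip jar's lever is on its −x side and the wire ends on its +x side, turned about 0.2 rad from the holder. I'll grip across them, with tool y at about −61°.

```bash
python3 -m crank '[[[20,0,0,0.06],[55,-1,0,0.17],[92,-2,0,0.28],[130,-3,0,0.39],[168,-4,0,0.5],[206,-5,0,0.61],[244,-5,0,0.72],[282,-6,0,0.83]]]' 0; python3 rel.py .5165 .32 .24 -61
```

```text
t: 25.52
position: [0.5225, 0.07, 0.2387]
tool_rot: [-2.917, -1.14, 0.031]
ft_force: [1.4, -0.5, -0.2]
gripper_width: 0.998
t 25.52 pos [0.5225 0.07   0.2387] yang -47.3 tilt 1.27 F [ 1.4 -0.5 -0.2] w 0.998
rows: shift mm [ 165. -188.   -1.] twist 0.239 j7 -0.7
```

```bash
python3 -m crank '[[[20,-23,0,0.05],[46,-52,0,0.12],[72,-82,0,0.18],[98,-112,0,0.24],[124,-142,0,0.24],[148,-168,0,0.24],[162,-184,0,0.24],[165,-188,0,0.24]]]' 0; python3 rel.py .5165 .32 .24 -61
python3 - <<'E'
from h import *
T=wristT()
p,d=optics.capture("wrist"); cv2.imwrite("pics/w12.png",p[:,:,::-1])
P=cloud("wrist",d,T); m=(P[...,2]>.118)&(P[...,2]<.128)&(d>0)&(np.hypot(P[...,0]-.517,P[...,1]-.32)<.045)
q=P[m]; print("lid",m.sum(),q.mean(0).round(4),((q.max(0)+q.min(0))/2).round(4),np.ptp(q,axis=0),"maxz",np.percentile(P[(np.hypot(P[...,0]-.517,P[...,1]-.32)<.05)&(d>0)&(P[...,2]<.16)][:,2],99.5))
E
```

```text
t: 26.18
position: [0.5152, 0.3254, 0.2382]
tool_rot: [-3.031, -0.793, 0.034]
ft_force: [0.7, -0.2, 0.2]
gripper_width: 1.001
t 26.18 pos [0.5152 0.3254 0.2382] yang -60.7 tilt 1.32 F [ 0.7 -0.2  0.2] w 1.001
rows: shift mm [-1.  5. -2.] twist 0.005 j7 -1.28
lid 3843 [0.5194 0.3213 0.1225] [0.5157 0.3206 0.1219] [0.0614415  0.05719997 0.00786411] maxz 0.12499769390968829
```

View pics/w12.png

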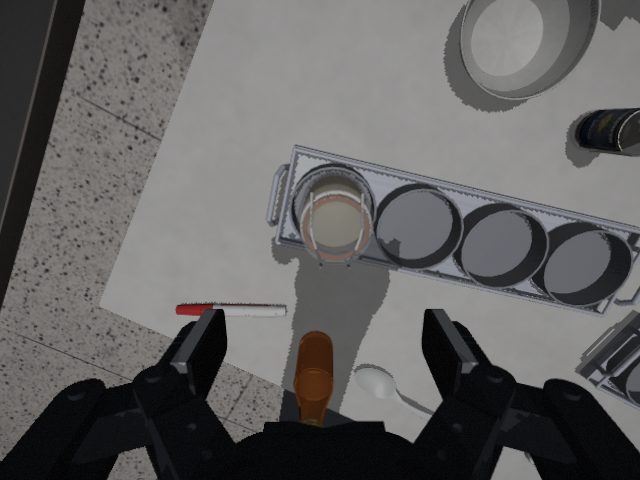

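The clip jar's lid is at (337,222), with the lever tips at (320,263) and (348,263). They line up with tool x, so the jaws will miss them. Descending.

```bash
python3 -m crank '[[[-1,3,15,0],[-1,5,35,0],[-1,5,55,0],[-1,5,75,0],[-1,5,85,0],[-1,5,90,0],[-1,5,90,0],[-1,5,90,0]]]' 0; python3 rel.py .517 .3207 .067 -61
python3 - <<'E'
from h import *
T=wristT()
p,d=optics.capture("wrist"); cv2.imwrite("pics/w13.png",p[:,:,::-1])
P=cloud("wrist",d,T); m=(P[...,2]>.118)&(P[...,2]<.128)&(d>0)&(np.hypot(P[...,0]-.517,P[...,1]-.32)<.045)
q=P[m]; print("lid",m.sum(),q.mean(0).round(4),((q.max(0)+q.min(0))/2).round(4))
R=cv2.Rodrigues(robot.state()["tool_rot"])[0]; w=(q-robot.state()["position"])@R; print("tool y range",np.percentile(w[:,1],[1,99]),"x",np.percentile(w[:,0],[1,99]))
E
```

```text
t: 26.9
position: [0.5154, 0.3185, 0.1488]
tool_rot: [-3.033, -0.79, 0.033]
ft_force: [0.5, 0.2, 0.9]
gripper_width: 0.999
t 26.9 pos [0.5154 0.3185 0.1488] yang -60.8 tilt 1.29 F [0.5 0.2 0.9] w 0.999
rows: shift mm [ 4. -0. 82.] twist 0.003 j7 -1.19
lid 7787 [0.5201 0.3215 0.1224] [0.5159 0.3204 0.1218]
tool y range [-0.02616491  0.02661755] x [-0.02236005  0.0306999 ]
```

View pics/w13.png

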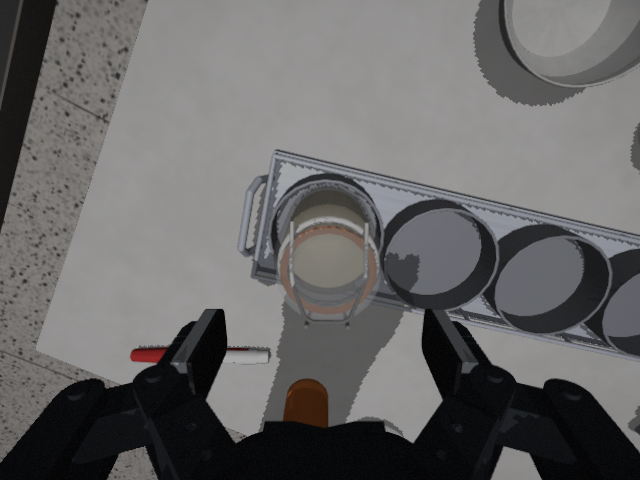

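The lid is centred in tool y (−26 to +27 mm). I'll shift x by +4 mm and go down.

```bash
python3 -m crank '[[[2,0,15,0],[4,0,30,0],[4,0,48,0],[4,0,63,0],[4,0,72,0],[4,0,78,0],[4,0,80,0],[4,0,80,0]]]' 0; python3 rel.py .517 .3207 .067 -61
```

```text
t: 27.62
position: [0.5175, 0.3209, 0.0694]
tool_rot: [-3.033, -0.79, 0.032]
ft_force: [-0.4, 0.2, 0.2]
gripper_width: 1.0
t 27.62 pos [0.5175 0.3209 0.0694] yang -60.8 tilt 1.24 F [-0.4  0.2  0.2] w 1.0
rows: shift mm [-1. -0.  2.] twist 0.003 j7 -1.11
```

```bash
python3 -m crank '[[[0,0,1,0],[0,0,2,0],[0,0,2,0],[0,0,2,0],[0,0,2,0],[0,0,2,0],[0,0,2,0],[0,0,2,0]]]' 1; python3 rel.py .517 .3207 .167 -61
```

```text
t: 28.28
position: [0.5185, 0.3208, 0.0689]
tool_rot: [-3.032, -0.789, 0.028]
ft_force: [-1.4, -2.5, 8.3]
gripper_width: 0.787
t 28.28 pos [0.5185 0.3208 0.0689] yang -60.8 tilt 1.13 F [-1.4 -2.5  8.3] w 0.787
rows: shift mm [ -3.  -2. -98.] twist 0.003 j7 -1.11
```

```bash
python3 -m crank '[[[0,0,-6,0],[0,0,-18,0],[0,0,-35,0],[0,0,-55,0],[0,0,-75,0],[0,0,-92,0],[0,0,-100,0],[0,0,-100,0]]]'; python3 rel.py .5295 -.1235 .17 -45
python3 - <<'E'
from h import *
p,d=optics.capture("wrist"); cv2.imwrite("pics/w14.png",p[:,:,::-1])
p,d=optics.capture("side"); cv2.imwrite("pics/s14.png",p[50:350,150:500,::-1])
E
```

```text
t: 28.95
position: [0.5212, 0.3209, 0.1712]
tool_rot: [-3.031, -0.789, 0.023]
ft_force: [0.9, -0.3, -5.9]
gripper_width: 0.782
t 28.95 pos [0.5212 0.3209 0.1712] yang -60.8 tilt 1.02 F [ 0.9 -0.3 -5.9] w 0.782
rows: shift mm [-209.  392.   -1.] twist -0.276 j7 -1.2
```

View pics/w14.png

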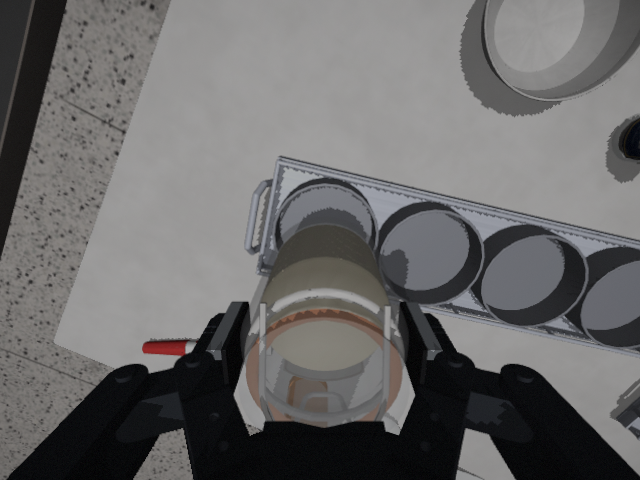

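View pics/s14.png

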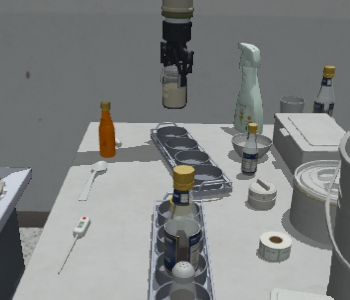

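The clip jar is held upright and clear of its cup. Carrying it to the leftmost clean cup.

```bash
python3 -m crank '[[[-5,9,0,-0.02],[-17,32,0,-0.06],[-31,58,0,-0.1],[-46,86,0,-0.14],[-61,114,0,-0.18],[-76,142,0,-0.22],[-91,170,0,-0.26],[-106,198,0,-0.27]]]'; python3 rel.py .5295 -.1235 .17 -45
```

```text
t: 29.72
position: [0.5231, 0.0945, 0.1668]
tool_rot: [-2.894, -1.193, 0.029]
ft_force: [-0.7, -0.5, -4.3]
gripper_width: 0.779
t 29.72 pos [0.5231 0.0945 0.1668] yang -45.2 tilt 1.25 F [-0.7 -0.5 -4.3] w 0.779
rows: shift mm [-149.  159.   -4.] twist -0.003 j7 -0.65
```

```bash
python3 -m crank '[[[-18,19,0,0],[-40,43,0,0],[-63,67,-2,0],[-86,91,-2,0],[-109,116,-2,0],[-130,139,-2,0],[-145,155,-2,0],[-149,159,-2,0]]]';python3 -m crank '[[[0,0,0,0],[0,0,0,0],[0,0,0,0],[0,0,0,0],[0,0,0,0],[0,0,0,0],[0,0,0,0],[0,0,0,0]]]'; python3 rel.py .5295 -.1235 .075 -45
python3 - <<'E'
from h import *
p,d=optics.capture("wrist"); cv2.imwrite("pics/w15.png",p[:,:,::-1])
E
```

```text
t: 30.38
position: [0.5286, -0.128, 0.1673]
tool_rot: [-2.899, -1.186, 0.032]
ft_force: [0.6, -0.3, -4.5]
gripper_width: 0.785
t: 31.05
position: [0.5287, -0.1276, 0.1674]
tool_rot: [-2.898, -1.187, 0.032]
ft_force: [0.4, 0.4, -4.4]
gripper_width: 0.785
t 31.05 pos [ 0.5287 -0.1276  0.1674] yang -45.5 tilt 1.28 F [ 0.4  0.4 -4.4] w 0.785
rows: shift mm [ 5. -1. 92.] twist -0.008 j7 -0.28
```

View pics/w15.png

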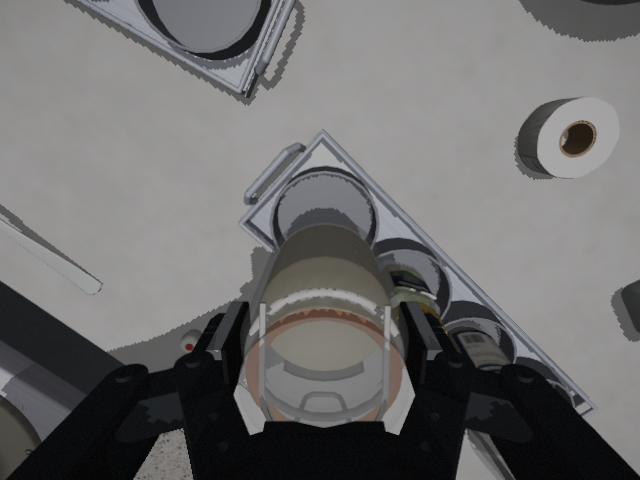

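```bash
python3 -m crank '[[[2,0,12,0],[4,0,28,0],[5,-1,44,0],[5,-1,58,0],[5,-1,68,0],[5,-1,74,0],[5,-1,76,0],[5,-1,76,0]]]'; python3 rel.py .5295 -.1235 .069 -45
```

```text
t: 31.77
position: [0.5298, -0.1236, 0.0909]
tool_rot: [-2.898, -1.186, 0.033]
ft_force: [-0.1, -0.5, -5.3]
gripper_width: 0.779
t 31.77 pos [ 0.5298 -0.1236  0.0909] yang -45.5 tilt 1.32 F [-0.1 -0.5 -5.3] w 0.779
rows: shift mm [ 0.  0. 22.] twist -0.009 j7 -0.21
```

```bash
python3 -m crank '[[[0,0,5,0],[0,0,10,0],[0,0,14,0],[0,0,17,0],[0,0,19,0],[0,0,20,0],[0,0,21,0],[0,0,21,0]]]'; python3 rel.py .5295 -.1235 .069 -45
```

```text
t: 32.43
position: [0.5293, -0.1236, 0.0698]
tool_rot: [-2.898, -1.186, 0.033]
ft_force: [-0.0, 1.0, -4.7]
gripper_width: 0.784
t 32.43 pos [ 0.5293 -0.1236  0.0698] yang -45.5 tilt 1.32 F [-0.   1.  -4.7] w 0.784
rows: shift mm [0. 0. 1.] twist -0.009 j7 -0.19
```

```bash
python3 -m crank '[[[0,0,1,0],[0,0,2,0],[0,0,2,0],[0,0,2,0],[0,0,2,0],[0,0,2,0],[0,0,2,0],[0,0,2,0]]]'; python3 rel.py .5295 -.1235 .069 -45
```

```text
t: 33.1
position: [0.5294, -0.1236, 0.069]
tool_rot: [-2.899, -1.186, 0.031]
ft_force: [-2.9, 2.0, 10.8]
gripper_width: 0.78
t 33.1 pos [ 0.5294 -0.1236  0.069 ] yang -45.5 tilt 1.25 F [-2.9  2.  10.8] w 0.78
rows: shift mm [0. 0. 0.] twist -0.009 j7 -0.19
```

On the floor (10.8 N up). Opening fully and rising.

```bash
python3 -m crank '[[[0,0,0,0],[0,0,0,0],[0,0,0,0],[0,0,0,0],[0,0,0,0],[0,0,-4,0],[0,0,-15,0],[0,0,-35,0]]]' 0; python3 -m crank '[[[0,0,-20,0],[0,0,-50,0],[0,0,-85,0],[0,0,-120,0],[0,0,-140,0],[0,0,-150,0],[0,0,-150,0],[0,0,-150,0]]]'
python3 rel.py .5 .1 .25
```

```text
t: 33.77
position: [0.5292, -0.1235, 0.1037]
tool_rot: [-2.897, -1.185, 0.035]
ft_force: [0.9, 0.3, 0.7]
gripper_width: 0.997
t: 34.43
position: [0.5327, -0.1235, 0.2536]
tool_rot: [-2.897, -1.186, 0.034]
ft_force: [0.2, 0.0, -0.3]
gripper_width: 0.998
t 34.43 pos [ 0.5327 -0.1235  0.2536] yang -45.5 tilt 1.4 F [ 0.2  0.  -0.3] w 0.998
rows: shift mm [ 133. -182.    5.] twist 0.0 j7 -0.36
```

Moving the arm aside for a clear top view.

```bash
python3 -m crank '[[[20,-27,0,0],[40,-55,0,0],[60,-82,0,0],[80,-110,0,0],[100,-137,0,0],[120,-164,0,0],[140,-191,0,0],[160,-218,0,0]]]'
python3 - <<'E'
from h import *
s,_=optics.capture("side"); p,d=optics.capture("top"); cv2.imwrite("pics/t16.png",p[:,:,::-1]); cv2.imwrite("pics/s16.png",s[100:400,150:500,::-1])
P=cloud("top",d); Z=P[...,2]
c=np.array([.5303,-.2610]); th=.0064; R=np.array([[np.cos(th),np.sin(th)],[-np.sin(th),np.cos(th)]])
for n,y,lo,hi in (("clip",138,.11,.135),("spice",46,.10,.125),("bottle",-46,.20,.235),("salt",-138,.085,.12)):
    ctr=c+R.T@np.array([0,y/1000]); m=(np.hypot(P[...,0]-ctr[0],P[...,1]-ctr[1])<.05)&(Z>lo)&(Z<hi)&(d>0)
    q=P[m]; mid=(q.max(0)+q.min(0))/2; print(n,m.sum(),"off mid mm",((R@(mid[:2]-c))*1000-[0,y]).round(1),"mean",((R@(q.mean(0)[:2]-c))*1000-[0,y]).round(1),"top z",np.percentile(q[:,2],[50,95]).round(4))
E
```

```text
t: 35.1
position: [0.4925, 0.1455, 0.2534]
tool_rot: [-2.897, -1.186, 0.039]
ft_force: [1.1, 0.9, 0.2]
gripper_width: 1.003
clip 720 off mid mm [0.8 2.2] mean [-1.6  1. ] top z [0.1228 0.126 ]
spice 382 off mid mm [0.5 2.9] mean [0.1 3.7] top z [0.1126 0.1152]
bottle 352 off mid mm [-0.1 -0.8] mean [-0.5  1.5] top z [0.2188 0.2211]
salt 259 off mid mm [0.5 1.3] mean [-0.5  4.1] top z [0.1013 0.1068]
```

View pics/t16.png

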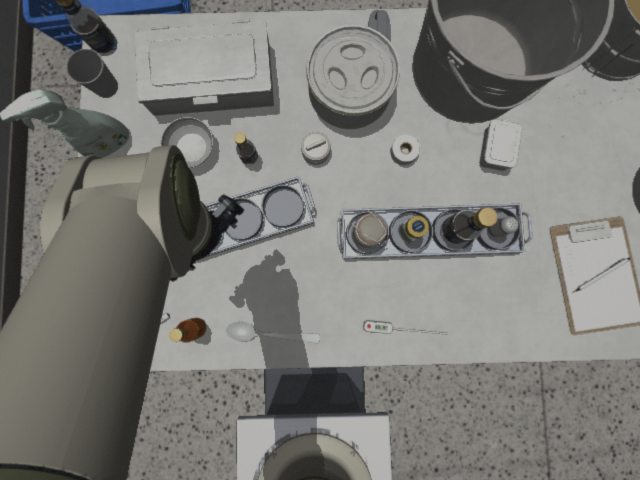

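View pics/s16.png

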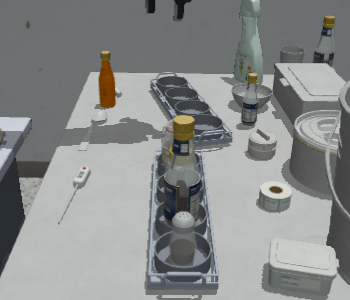

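The top view shows clip jar (370,230), spice jar (415,228), bottle (465,225) and salt shaker (503,230), each in its own cup. Offsets from the cup centres are 4.1 mm or less, top heights match those at the start, and the arm is clear.

```bash
python3 -c "
from cell import job; print(job.hand_in())"
```

```text
the job is handed in; nothing more can be done
None
```

I moved all four condiments into the clean holder in their original order, left to right: clip-top jar, spice jar, sauce bottle, salt shaker. The job is handed in; hand-in reports no verdict.

**Last checks (top-camera depth):** all four are within about 4 mm of their cup centres. Their top heights match those at the start to within 0.3 mm, so each stands upright on its cup floor. The arm was clear and touching nothing. The clock read about 35 s of the 112 s allowed.

**Forces:** the readings I took at the end of each move peaked at 24 N, when the spice jar was set down. I did not see the forces between those readings.

**Disagreement:** before the salt grasp, the wrist camera put the shaker about 6 mm from the top-camera position. I put this down to the height assumed for the dome and used the top-camera position; the grip width then matched the shaker. No check failed.

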